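# Set the proud push rivet in an upturned caster's tyre

## Robot

A 6-joint arm with a two-finger parallel gripper is mounted at the origin on the work surface. World frame = base frame: x ahead of the robot, y to its left, z up, the work surface at z = 0. Lengths are in mm, angles in rad, forces in N, time in s.
With the tool pointing down it reaches from about 425 to 950 mm from the base axis. Payload 3.5 kg.
Tool frame: the origin (TCP) lies at the very end of the fingers, on their centre line; the grasp point (between the pads) lies 19 mm behind it; z points along the fingers, y is the line along which they close (so a half turn about z gives the same grasp; the last joint's range is limited). The gripper opens to 85 mm and grips with 20 to 120 N. Pads are 22 mm wide; open, the fingers measure 114 mm over their backs; the gripper's body (76 mm by 85 mm) begins 54 mm behind the grasp point. The pads swing forward as they close: fully open they stand 13 mm farther back than shut.
Start: joints at [-1.4, 0.286, 1.577, -0, 1.279, -0.15], TCP at [212.868, -640.541, 231.325] pointing down, gripper open.
Joint ranges: [-2.77, 2.77], [-0.9, 2.22], [0.21, 2.48], [-1.53, 4.67], [0.24, 2.81], [-2.84, 2.84]. Speed limits (rad/s): [2.79, 2.79, 3.14, 3.14, 3.14, 3.14].

## Interface

Orientations are given as a rotation vector (axis times angle).
In Python, from bench import robot gives the robot as it stands. The module is installed in compiled form; this text tells all that it offers.
- The arm moves only by the shell command python3 -m jog 'ROWS' [FORCE]. ROWS is a JSON object whose one key "moves" holds one flat list of numbers, 5 for each row, row after row: the closure, from -1 (fully open) to 1 (shut), then the shift along the world's x, y, z in units of 25 mm (1.0 is 25 mm), then the turn about the world's z in units of 5 degrees (1.0 is 5 degrees). A call has 1 to 8 rows; each row shifts and turns the commanded pose from where the row before left it; what a row does not reach is not made up. A row lasts 1/12 s, in which the tool goes at most 41.7 mm and 7.16 degrees, less where a joint would pass 70% of its speed; a pose out of reach is approached as far as the arm can. A call is refused whole if a number of a shift passes 1 or a number of a turn 1, either way. A call with a gripper value outside its range is refused whole. The fingers move at their own pace and stop on an object; FORCE is the grip in N (left out, the last holds). Time passes only in rows, so rows that do not move let the fingers close. It gives the time, the measured TCP pose, the force, the opening and the grip force at its end, in the units of the state.
- robot.read_state(): the state, without advancing time (a new reading comes with each control period).
- robot.camera(name): name is "scene" or "top" or "wrist"; returns a dict with "img" (420x560x3 uint8, blue, green, red), "z_map" (420x560 float32, mm along the optical axis (not along the pixel's ray), 0 where there is no reading), "K" (3x3 intrinsics, pixels), "distortion" ([k1, k2, p1, p2, k3] as OpenCV has them; the pictures are not rectified), "T" (4x4, takes a point from camera to world coordinates); the wrist camera has in their place "tool_from_camera" (4x4, takes a point from camera to tool coordinates, whose origin is the TCP and whose axes are the flange's). Camera axes: x right, y up, looking along -z (the intrinsics and any distortion apply to the point x, -y, -z); pixel columns grow to the right and rows downward; lengths in mm; the calibration is good to about 2 mm. A picture is of the moment at which its call begins: read the wrist's pose just before it.
- robot.hand_in(): hands the job in; it is judged then, once.
The state is a dict: "time_s": time; "qpos": joint angles; "joint_vel": joint speeds; "effort": joint torques, N m; "tool_pos": TCP position; "ee_rot": TCP orientation; "wrist_force": force on the tool from outside, world axes, zero at the start; "wrist_torque": the same for the moment, N m; "gripper_width": finger opening in mm; "gripper_force": force on a finger pad.
Only numpy, scipy, OpenCV 4.12 (cv2) and the standard library are available. Lean on these libraries where they do the work, as an engineer would, in place of code of your own. Each camera call takes 0.05 s, during which the arm holds its last target. There are 200 camera calls.

## Task

One of the three push rivets that hold the tyre on the upturned caster still has its centre pin standing out. Turn the wheel until that rivet is at the very top, then press its pin down with a steady, gentle push (no hitting or leaning on it) until it is flush with the rivet's head. Leave the wheel standing with that rivet at the top, let go of it, and leave the other things on the bench where they are.

Things in the scene. Friction and masses are not known exactly. Their poses are not given: they have to be found in the camera images.
- caster: Big steel swivel caster fixed upside down on the bench: plate 140 x 110 x 8 mm on the bench; a fork of two 50 mm wide cheeks (outer faces 78 mm apart, axle nuts 96 mm, tops 158 mm above the bench) carries the wheel. Origin: centre of the plate's underside, on the bench; z up, y along the axle, x level in the wheel's plane.
- axle (a point): The middle of the axle and of the wheel, 140 mm straight above the caster's origin, axes as caster (it does not turn with the wheel). The black wheel is 190 mm in diameter and 44 mm wide, with flat side faces; its tread's top is 235 mm above the bench. Above the fork both side faces are free: the rim can be pinched across the tread and swept round, part of a turn per grasp.
- wheel (a joint): The wheel's turn about the axle (caster's +y), rad: 0 when the rivet with the standing pin is at the top, growing as the top moves towards the caster's +x. It turns either way without end, takes about 0.25 N m (2.7 N at the tread) and stays where it is left. At the start 1.5 to 4.78: that rivet is at a side or below.
- rivet_head: The rivet with the standing pin: natural off-white nylon round head, 38 mm diameter, let into the middle of the tread. Origin: centre of the head's outer face, 99 mm from the axle, turning with the wheel. z points straight out from the axle, y along the axle. Two more such rivets, 120 degrees to either side of it on the tread, are set already: their pins are flush within 1 mm.
- rivet_pin: That rivet's centre pin: round, 20 mm diameter, off-white nylon. Origin: centre of its flat outer end; z out from the axle. It stands 12 to 16 mm out at the start, slides only along z, stays where it is left, takes about 15 N to move and meets a firm stop when flush. Pushed off the line to the axle, the wheel turns away. Over 32 N on the rivet (pin and head together) is hitting or leaning.
- spanner: Steel spanner 190 mm long lying by the caster, to its +y side. Bystander. Origin under its middle.
- tube: Steel tube, 48 mm diameter, 85 mm tall, standing by the caster, to its -y side. Bystander. Origin at its foot.
- hammer: Hammer 260 mm long, lying on the right of the bench. Bystander.
- pan: Aluminium pan 150 mm wide, 75 mm tall, on the left of the bench. Bystander.
- can: Plain grey can, 66 mm diameter, 110 mm tall, on the left of the bench. Bystander.
- offcut: Flat bar offcut 120 x 50 x 12 mm lying on the right of the bench, beyond the hammer. Bystander.
Things that resemble listed ones, but are neither listed nor needed, are in the scene too. Leave any blue or green look-alike of the caster alone.

How it is judged (in metres and radians):
On the way:
1. the rivet is brought to the top of the wheel (within 10 degrees) with its pin still standing out (angle between rivet_head's own z axis and vertical below 0.175 rad and z of rivet_pin in the frame of rivet_head above 0.008 m), for 0.2 s.
At the end, for the whole second after the job is handed in: The pin's end is flush with the rivet's head (within 1.5 mm), the rivet is at the top of the wheel (within 15 degrees), the wheel is at rest and the robot has let go (z of rivet_pin in the frame of rivet_head below 0.0015 m and angle between rivet_head's own z axis and vertical below 0.26 rad and angular speed of rivet_pin below 0.1 rad/s); the robot touches nothing.
It fails at once if the rivet (head and pin together) is hit or leaned on (more than 32 N) (contact force between anything else and rivet_head above 32 N).
It fails at once if a bystander is moved by more than 30 mm or knocked over (distance of any of spanner, tube, hammer, pan, can, offcut from where it was at the start of the episode above 0.03 m or angle between any of spanner, tube, hammer, pan, can, offcut's own z axis and vertical above 0.5 rad).
It also fails if it takes over 72 s, if anything falls off the work surface, if the arm or the gripper's body presses on something with over 40 N, if the wrist force passes 120 N, or if a joint passes its speed limit or range.

## Working session

There is one attempt and no reset: what is moved stays moved. The work goes in short steps, Python scripts to look and compute and a shell command to move; the robot and the scene stay as the last step left them, time stands still between calls to the robot, and variables do not carry over. Pictures are saved under pics/ and viewed, at most 10 in all, crops included, and the job is handed in when it is done.

```bash
mkdir -p pics; cat > h.py <<'E'
import numpy as np, cv2
from bench import robot
def snap(name,fn):
    c=robot.camera(name); cv2.imwrite('pics/'+fn+'.png',c['img']); np.savez('pics/'+fn+'.npz',**{k:np.asarray(v) for k,v in c.items()}); return c
def pts(c,uv,T=None):
    uv=np.asarray(uv,float).reshape(-1,2); T=np.asarray(c['T']) if T is None else T
    z=np.array([c['z_map'][int(round(v)),int(round(u))] for u,v in uv])
    n=cv2.undistortPoints(uv[:,None],np.asarray(c['K']),np.asarray(c['distortion']))[:,0]
    p=np.c_[n[:,0]*z,-n[:,1]*z,-z,np.ones(len(z))]
    return (p@T.T)[:,:3]
E
python3 - <<'E'
from h import *
a=snap('scene','s0'); b=snap('top','t0')
cv2.imwrite('pics/both.png',cv2.resize(np.hstack([a['img'],b['img']]),(800,300)))
print(a['T'],b['T'])
E
```

```text
[[-3.33625221e-01 -6.42317970e-01  6.90015824e-01  1.22668659e+03]
 [ 9.42656623e-01 -2.19829831e-01  2.51144056e-01  2.69010728e+02]
 [-9.62827777e-03  7.34235978e-01  6.78826064e-01  8.88898711e+02]
 [ 0.00000000e+00  0.00000000e+00  0.00000000e+00  1.00000000e+00]] [[ 2.74450104e-02  9.90397758e-01 -1.35495580e-01  2.57497063e+02]
 [-9.99621357e-01  2.69234160e-02 -5.68083217e-03 -1.64143180e+01]
 [-1.97827958e-03  1.35600186e-01  9.90761665e-01  1.84734545e+03]
 [ 0.00000000e+00  0.00000000e+00  0.00000000e+00  1.00000000e+00]]
```

View pics/s0.png

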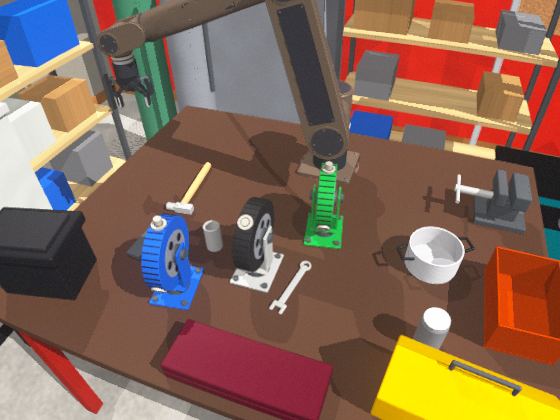

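View pics/t0.png

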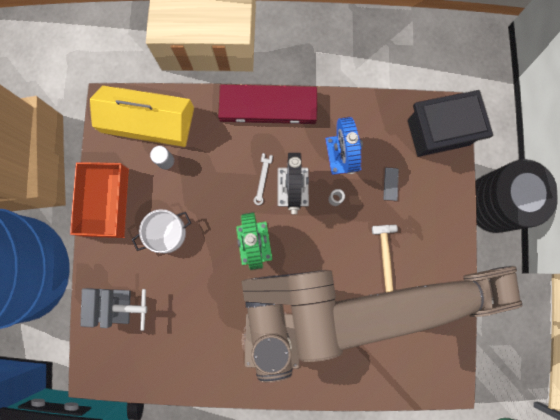

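The black-wheeled steel caster is at scene (255,240) and top (293,184). The blue one (170,260) and green one (325,205) are look-alikes to leave alone. One enlarged crop will confirm which rivet has its pin standing out.

```bash
python3 - <<'E'
from h import *
a=cv2.imread('pics/s0.png')[180:300,200:320]; b=cv2.imread('pics/t0.png')[135:225,248:338]
cv2.imwrite('pics/crop1.png',np.hstack([cv2.resize(a,(400,400),interpolation=2),cv2.resize(b,(400,400),interpolation=2)]))
c=dict(np.load('pics/t0.npz'))
# heights in the caster patch
uv=[(u,v) for v in range(140,220) for u in range(265,325)]
P=pts(c,uv)
img=c['img']; col=np.array([img[v,u] for u,v in uv]).astype(int)
m=(P[:,2]>205)
print('high',m.sum(),np.percentile(P[m],[2,50,98],axis=0).round(1))
m=(P[:,2]>3)&(P[:,2]<20)&(col.min(1)>90)
q=P[m][:,:2].astype(np.float32);print('plate',m.sum(),cv2.minAreaRect(q))
m=(P[:,2]>170)
q=P[m][:,:2].astype(np.float32);print('wheel',m.sum(),cv2.minAreaRect(q))
m=(P[:,2]>25)&(col.min(1)>140)
for (x,y),p in zip(np.array(uv)[m],P[m]): 
    pass
n,l=cv2.connectedComponents(m.reshape(80,60).astype(np.uint8)); l=l.ravel()
for i in range(1,n):
    if (l==i).sum()>5: print(i,(l==i).sum(),np.array(uv)[l==i].mean(0),P[l==i].mean(0).round(1))
E
```

```text
high 577 [[ 257.5  -82.4  206.8]
 [ 547.8  -61.3  228. ]
 [ 617.9  -16.4 1847.3]]
plate 392 ((589.6194458007812, -42.922821044921875), (250.7389678955078, 159.29379272460938), 26.21123695373535)
wheel 754 ((448.42669677734375, -56.498077392578125), (57.307373046875, 385.9524230957031), 86.5892562866211)
1 95 [294.45263158 161.63157895] [600.3 -59.8 225.6]
3 89 [283.62921348 184.24719101] [545.  -27.6 102. ]
4 30 [304.56666667 180.13333333] [553.2 -97.3 151.8]
5 10 [303.1 193.8] [524.  -98.7  33.2]
7 37 [292.86486486 209.67567568] [452.2 -60.2 149.9]
```

View pics/crop1.png

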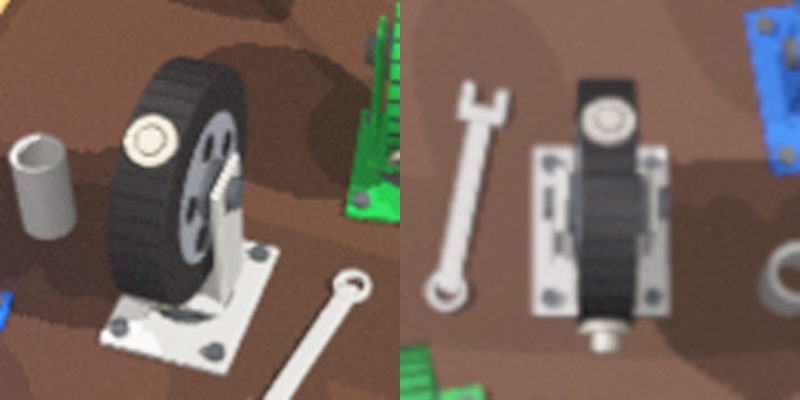

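The rivet with the standing pin is the one at crop (603,338), or top (293,209). It sits at the caster's robot-facing side, and its stem stands out towards the robot. The other visible rivet, at crop (608,120) and scene (245,222), is flush. The spanner is on world +y, so caster +x ≈ world +x and the wheel has to turn about +89°. Next I'll measure the centre and yaw.

```bash
python3 - <<'E'
from h import *
c=dict(np.load('pics/t0.npz')); s=dict(np.load('pics/s0.npz'))
k=90/400
b=np.array([(550,160),(652,160),(653,297),(553,297)])-[400,0]
B=b*k+[248-.4,135-.4]; P=pts(c,B); print('bolts',P.round(1),P.mean(0))
m=c['z_map']>0
for c in (c,s):
    h,w=c['z_map'].shape
    uv=np.stack(np.meshgrid(range(w),range(h)),-1).reshape(-1,2); 
    P=pts(c,uv); ok=c['z_map'].ravel()>0
    near=ok&(abs(P[:,0]-545)<130)&(abs(P[:,1]+60)<32)&(P[:,2]>165)&(P[:,2]<260)
    Q=P[near]; r=cv2.minAreaRect(Q[:,:2].astype(np.float32)); print('wheel',near.sum(),r)
    v=np.linalg.svd(Q[:,:2]-Q[:,:2].mean(0))[2][0]; print('yaw',np.degrees(np.arctan2(v[1],v[0])),Q[:,2].max())
    dark=near&(c['img'].reshape(-1,3).max(1)<90)&(abs(P[:,1]+61)<14); Q=P[dark]
    A=np.c_[2*Q[:,0],2*Q[:,2],np.ones(len(Q))]; f=np.linalg.lstsq(A,Q[:,0]**2+Q[:,2]**2,rcond=None)[0]
    print('circle',f[:2],np.sqrt(f[2]+f[0]**2+f[1]**2),len(Q), Q[:,1].min(),Q[:,1].max())
    top=near&(P[:,2]>225); print('ytop',np.percentile(P[top],[2,50,98],axis=0).round(1))
E
```

```text
bolts [[ 610.6  -18.4   12.1]
 [ 614.2 -102.6    5.5]
 [ 499.2 -105.3   12.7]
 [ 497.   -23.8   12.6]] [555.26246027 -62.53735829  10.70915307]
wheel 754 ((550.4144897460938, -61.14024353027344), (53.35508346557617, 181.92733764648438), 88.93795013427734)
yaw -178.09264988099486 243.6665202568281
circle [552.87529953 141.56900609] 92.73698237576244 363 -74.99555927042897 -47.056495356407744
ytop [[507.9 -82.  225.2]
 [554.9 -62.3 231.5]
 [602.8 -42.7 239.5]]
wheel 1406 ((560.5016479492188, -59.11098098754883), (177.40904235839844, 49.197174072265625), 2.6096699237823486)
yaw -3.6331630407712208 237.05095410339572
circle [555.94132598 141.19614866] 93.3396603189981 470 -74.97359893953558 -47.02289646227251
ytop [[517.8 -81.2 225.6]
 [568.4 -59.  231.9]
 [606.2 -39.6 235.6]]
```

```bash
python3 - <<'E'
from h import *
from scipy.spatial.transform import Rotation as R
s=robot.read_state(); M=R.from_rotvec(s['ee_rot']).as_matrix(); print(M.round(3),s['wrist_force'],s['gripper_width'])
y=M[:,1]; print('y axis deg',np.degrees(np.arctan2(y[1],y[0])))
E
```

```text
[[ 0.949  0.315 -0.   ]
 [ 0.315 -0.949  0.002]
 [ 0.    -0.002 -1.   ]] [-0.75865733 -0.18791315  1.0783466 ] 85.18990498923165
y axis deg -71.61828475884055
```

```bash
python3 -m jog '{"moves":[-1,0,0,1,0, -1,0,0,1,0, -1,0,0,1,0, -1,0.5,1,1,0, -1,0.5,1,0,0, -1,0.5,1,0,0, -1,0.5,1,0,0, -1,0.5,1,0,0]}' 40
```

```text
time_s: 0.77
tool_pos: [275.7, -514.1, 330.8]
ee_rot: [-3.101, -0.501, 0.0]
wrist_force: [-0.1, 0.4, 0.9]
gripper_width: 85.2
gripper_force: 0.0
```

```bash
python3 -m jog '{"moves":[-1,0.5,1,0,-0.82, -1,0.5,1,0,-0.82, -1,0.5,1,0,-0.82, -1,0.5,1,0,-0.82, -1,0.5,1,0,0, -1,0.5,1,0,0, -1,0.5,1,0,0, -1,0.5,1,0,0]}' 40; python3 -m jog '{"moves":[-1,0.5,1,0,0, -1,0.5,1,0,0, -1,0.5,1,0,0, -1,0.5,1,0,0, -1,0.5,1,0,0, -1,0.5,1,0,0, -1,0.5,1,0,0, -1,0.5,1,0,0]}'; python3 -m jog '{"moves":[-1,0.3,0.8,0,0, -1,0,0,0,0, -1,0,0,0,0]}'
python3 - <<'E'
from h import *
from scipy.spatial.transform import Rotation as R
s=robot.read_state(); T=np.eye(4); T[:3,:3]=R.from_rotvec(s['ee_rot']).as_matrix(); T[:3,3]=s['tool_pos']
c=snap('wrist','w1'); T=T@np.asarray(c['tool_from_camera']); np.save('pics/w1T.npy',T); print(T.round(2), s['tool_pos'],s['qpos'])
h,w=c['z_map'].shape
uv=np.stack(np.meshgrid(range(w),range(h)),-1).reshape(-1,2); P=pts(c,uv,T); ok=c['z_map'].ravel()>0
m=ok&(P[:,2]>190)&(P[:,2]<245)&(P[:,0]>430)&(P[:,0]<690)&(abs(P[:,1]+60)<40); Q=P[m]
print(m.sum(),cv2.minAreaRect(Q[:,:2].astype(np.float32)),Q.max(0))
E
```

```text
time_s: 1.43
tool_pos: [375.6, -314.0, 330.8]
ee_rot: [-3.14, -0.054, 0.001]
wrist_force: [0.8, -0.3, -0.9]
gripper_width: 85.2
gripper_force: 0.0
time_s: 2.1
tool_pos: [475.5, -114.1, 330.9]
ee_rot: [-3.141, -0.054, 0.001]
wrist_force: [-0.3, -0.3, -0.2]
gripper_width: 85.5
gripper_force: 0.0
time_s: 2.35
tool_pos: [482.8, -94.8, 330.8]
ee_rot: [3.141, 0.058, -0.002]
wrist_force: [0.8, -0.5, 0.5]
gripper_width: 85.4
gripper_force: 0.0
[[ 4.0000e-02  9.5000e-01  3.2000e-01  5.6534e+02]
 [-1.0000e+00  3.0000e-02  1.0000e-02 -9.1120e+01]
 [ 0.0000e+00 -3.2000e-01  9.5000e-01  4.7289e+02]
 [ 0.0000e+00  0.0000e+00  0.0000e+00  1.0000e+00]] [482.79642095 -94.78873969 330.8294091 ] [-4.00146064e-01 -1.88662401e-01  1.89064185e+00 -5.10083818e-04
  1.44050018e+00  1.13370154e+00]
13784 ((549.9105834960938, -60.400909423828125), (150.5132293701172, 45.448177337646484), 1.264384150505066) [625.60977849 -36.63629342 236.83168862]
```

View pics/w1.png

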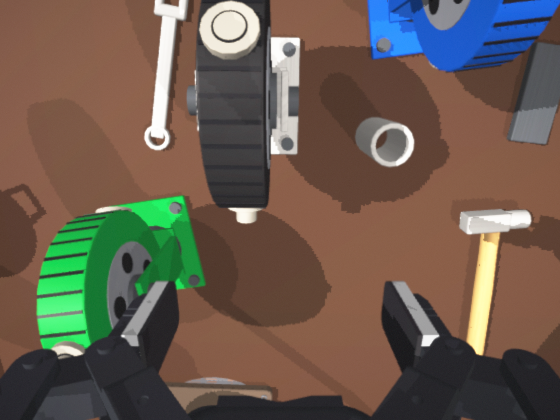

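The wrist view shows the standing pin at (245,215), the flush rivet at (230,28), and the wheel between the spanner (160,70) and the tube (385,140). I'll refine the axle's x and check the green neighbour's position.

```bash
python3 - <<'E'
from h import *
c=dict(np.load('pics/w1.npz')); T=np.load('pics/w1T.npy')
h,w=c['z_map'].shape
uv=np.stack(np.meshgrid(range(w),range(h)),-1).reshape(-1,2); P=pts(c,uv,T); ok=c['z_map'].ravel()>0
I=c['img'].reshape(-1,3).astype(int)
d=ok&(abs(P[:,1]+60.4)<14)&(P[:,2]>140)&(P[:,2]<245)&(I.max(1)<90)&(P[:,0]>440)&(P[:,0]<660); Q=P[d]
for r in (93,94,95):
    from scipy.optimize import least_squares
    f=least_squares(lambda p:np.hypot(Q[:,0]-p[0],Q[:,2]-p[1])-r,[552,140],loss='soft_l1'); print(r,f.x,abs(f.fun).mean())
wht=ok&(I.min(1)>150)
rv=wht&(uv[:,1]<60)&(uv[:,0]>195)&(uv[:,0]<270)&(P[:,2]>170); print('rivet2',P[rv].mean(0),rv.sum())
pn=wht&(abs(uv[:,0]-245)<25)&(abs(uv[:,1]-213)<14); print('pin',P[pn].mean(0),P[pn].min(0),pn.sum())
g=ok&(I[:,1]>I[:,0]+40)&(I[:,1]>I[:,2]+40)&(P[:,2]>60); print('green',P[g].min(0),P[g].max(0))
E
```

```text
93 [555.00637396 141.39866728] 0.652470282631096
94 [555.2676315  140.36506437] 0.630572782647958
95 [555.52186333 139.3287003 ] 0.6182838901752948
rivet2 [601.79821486 -58.46060971 227.22654515] 2263
pin [451.16488048 -62.39749697 147.73376949] [ 3.86355559e+02 -7.58710203e+01 -1.21864635e-01] 295
green [329.38717568 -52.01419393  60.01016201] [493.40930496 113.79694333 389.36853911]
```

```bash
python3 -m jog '{"moves":[-1,1,0.7,0,0, -1,0,0.67,0,0, -1,0,0,-1,0, -1,0,0,-1,0, -1,0,0,-1,0, -1,0,0,-1,0, -1,0,0,-1,0, -1,0,0,-0.67,0]}' 40; python3 -m jog '{"moves":[0.2,0,0,0,0, 0.6,0,0,0,0, 1,0,0,0,0, 1,0,0,0,0, 1,0,0,0,0, 1,0,0,0,0, 1,0,0,0,0, 1,0,0,0,0]}' 40
```

```text
time_s: 3.07
tool_pos: [506.2, -62.4, 186.6]
ee_rot: [-3.14, -0.051, 0.006]
wrist_force: [-0.2, -0.0, -0.9]
gripper_width: 85.7
gripper_force: 0.0
time_s: 3.73
tool_pos: [508.7, -61.2, 191.8]
ee_rot: [-3.141, -0.052, -0.004]
wrist_force: [-1.4, 1.6, 6.5]
gripper_width: 43.2
gripper_force: 44.4
```

```bash
python3 -m jog '{"moves":[1,0.25,0.006,0.15,0, 1,0.27,0.006,0.13,0, 1,0.28,0.006,0.10,0, 1,0.28,0.006,0.08,0, 1,0.29,0.006,0.06,0, 1,0.29,0.006,0.03,0, 1,0.3,0.006,0,0, 1,0.3,0.006,-0.02,0]}'; python3 -m jog '{"moves":[1,0.29,0.006,-0.05,0, 1,0.28,0.006,-0.07,0, 1,0,0,0,0, 1,0,0,0,0]}'
cat > ang.py <<'E'
from h import *
import sys
c=snap('top',sys.argv[1]); s=snap('scene',sys.argv[1]+'s')
for c in (c,s):
    h,w=c['z_map'].shape
    uv=np.stack(np.meshgrid(range(w),range(h)),-1).reshape(-1,2); P=pts(c,uv); I=c['img'].reshape(-1,3).astype(int)
    m=(c['z_map'].ravel()>0)&(abs(P[:,1]+60.5)<19)&(I.min(1)>135)&(P[:,2]>100)
    r=np.hypot(P[:,0]-555.2,P[:,2]-140); m&=(r>90)&(r<125)
    n,l,st,ce=cv2.connectedComponentsWithStats(m.reshape(h,w).astype(np.uint8)); l=l.ravel()
    for i in range(1,n):
        k=l==i
        if k.sum()>8:
            q=P[k].mean(0); print(k.sum(),ce[i].round(),q.round(1),'r',r[k].mean().round(1),r[k].max().round(1),'deg',np.degrees(np.arctan2(q[0]-555.2,q[2]-140)).round(1))
E
python3 ang.py a1
```

```text
time_s: 4.4
tool_pos: [561.7, -59.9, 202.7]
ee_rot: [-3.14, -0.054, 0.015]
wrist_force: [-7.9, 1.4, 4.0]
gripper_width: 43.4
gripper_force: 45.1
time_s: 4.73
tool_pos: [577.7, -59.5, 199.9]
ee_rot: [-3.14, -0.054, 0.006]
wrist_force: [-4.8, 1.8, 2.4]
gripper_width: 43.3
gripper_force: 45.6
156 [239. 251.] [647.6 -57.7 173. ] r 98.6 102.8 deg 70.3
```

```bash
python3 -m jog '{"moves":[-1,0,0,0,0, -1,0,0,0,0, -1,0,0,0,0, -1,0,0,0,0, -1,-0.65,-0.02,0,0, -1,-0.65,-0.02,-0.05,0, -1,-0.65,-0.02,-0.08,0, -1,-0.65,-0.02,-0.1,0]}' 40; python3 ang.py a2;  python3 -m jog '{"moves":[0.2,0,0,0,0, 0.6,0,0,0,0, 1,0,0,0,0, 1,0,0,0,0, 1,0,0,0,0, 1,0,0,0,0, 1,0,0,0,0, 1,0,0,0,0]}' 40
```

```text
time_s: 5.5
tool_pos: [513.5, -62.1, 194.3]
ee_rot: [3.14, 0.055, 0.003]
wrist_force: [0.1, 0.8, -0.6]
gripper_width: 85.7
gripper_force: 0.0
26 [294. 152.] [642.5 -58.2 180. ] r 96.3 99.8 deg 65.4
43 [263. 195.] [483.9 -61.4 216.4] r 104.7 113.1 deg -43.0
155 [239. 251.] [647.9 -57.9 173.2] r 99.0 102.8 deg 70.3
time_s: 6.27
tool_pos: [514.4, -61.1, 194.6]
ee_rot: [-3.14, -0.053, -0.003]
wrist_force: [0.9, 5.3, 3.3]
gripper_width: 43.4
gripper_force: 43.4
```

```bash
python3 -m jog '{"moves":[1,0.26,0.006,0.13,0, 1,0.27,0.006,0.11,0, 1,0.28,0.006,0.08,0, 1,0.29,0.006,0.06,0, 1,0.29,0.006,0.03,0, 1,0.3,0.006,0.01,0, 1,0.29,0.006,-0.02,0, 1,0.29,0.006,-0.04,0]}' 60; python3 -m jog '{"moves":[1,0.28,0.006,-0.07,0, 1,0.28,0.006,-0.09,0, 1,0,0,0,0, 1,0,0,0,0, -1,0,0,0,0, -1,0,0,0,0, -1,0,0,0,0, -1,0,0,0,0]}'
python3 ang.py a3
```

```text
time_s: 6.93
tool_pos: [566.7, -59.7, 202.2]
ee_rot: [-3.139, -0.054, 0.02]
wrist_force: [-9.2, 3.5, 6.4]
gripper_width: 43.2
gripper_force: 64.1
time_s: 7.6
tool_pos: [584.5, -60.9, 198.9]
ee_rot: [3.14, 0.054, 0.0]
wrist_force: [-0.1, 0.7, 0.3]
gripper_width: 85.4
gripper_force: 0.0
39 [243. 268.] [648.8 -53.8 114.3] r 97.2 100.3 deg 105.4
```

```bash
python3 -m jog '{"moves":[-1,0,0,1,0, -1,0,0,1,0, -1,-0.5,0,1,0, -1,-0.5,0,1,0, -1,-0.4,0,1,0, -1,0,0,0,0, -1,0,0,0,0]}'; python3 ang.py a4
cat > wr.py <<'E'
from h import *
import sys
from scipy.spatial.transform import Rotation as R
s=robot.read_state(); T=np.eye(4); T[:3,:3]=R.from_rotvec(s['ee_rot']).as_matrix(); T[:3,3]=s['tool_pos']
c=snap('wrist',sys.argv[1]); T=T@np.asarray(c['tool_from_camera'])
h,w=c['z_map'].shape
uv=np.stack(np.meshgrid(range(w),range(h)),-1).reshape(-1,2); P=pts(c,uv,T); ok=c['z_map'].ravel()>0
I=c['img'].reshape(-1,3).astype(int)
m=ok&(I.min(1)>120)&(abs(P[:,1]+60.5)<24)&(P[:,2]>215)&(P[:,2]<265)&(abs(P[:,0]-555)<70)
Q=P[m]; zs=np.percentile(Q[:,2],[2,50,90,98]); print('white',m.sum(),'z pct',zs,'range',np.percentile(Q,[2,98],axis=0).round(1))
hi=Q[Q[:,2]>Q[:,2].max()-5]; lo=Q[Q[:,2]<Q[:,2].max()-8]
for q in (hi,lo):
    if len(q)>20: print(len(q),q.mean(0).round(1),(q.min(0)+q.max(0)).round(1)/2,'plane', np.linalg.lstsq(np.c_[q[:,:2]-q[:,:2].mean(0),np.ones(len(q))],q[:,2],rcond=None)[0].round(3))
d=ok&(abs(P[:,1]+60.5)<14)&(P[:,2]>180)&(P[:,2]<238)&(I.max(1)<70)&(abs(P[:,0]-555)<75); Q=P[d]
from scipy.optimize import least_squares
f=least_squares(lambda p:np.hypot(Q[:,0]-p[0],Q[:,2]-140)-p[1],[555,95],loss='soft_l1'); print('axle x,R',f.x,len(Q))
E
python3 wr.py w2
```

```text
time_s: 8.28
tool_pos: [550.0, -60.7, 326.6]
ee_rot: [3.139, 0.054, 0.008]
wrist_force: [0.2, 0.3, 0.0]
gripper_width: 85.5
gripper_force: 0.0
44 [295. 178.] [544.  -61.5 244.2] r 104.9 119.4 deg -6.2
136 [253. 203.] [548.3 -58.7 242.5] r 103.3 114.9 deg -3.8
36 [243. 267.] [649.1 -54.1 114.8] r 97.3 101.4 deg 105.0
white 2095 z pct [234.76145335 239.49413336 252.97671498 253.78624613] range [[529.6 -76.6 234.8]
 [563.4 -42.6 253.8]]
693 [544.4 -59.7 252.5] [543.7 -59.6 252.5] plane [ 6.90000e-02 -9.00000e-03  2.52506e+02]
1354 [550.3 -58.9 238.4] [564.   -57.3  231.85] plane [ 4.60000e-02 -2.00000e-02  2.38393e+02]
axle x,R [555.41609043  94.51307986] 3592
```

View pics/w2.png

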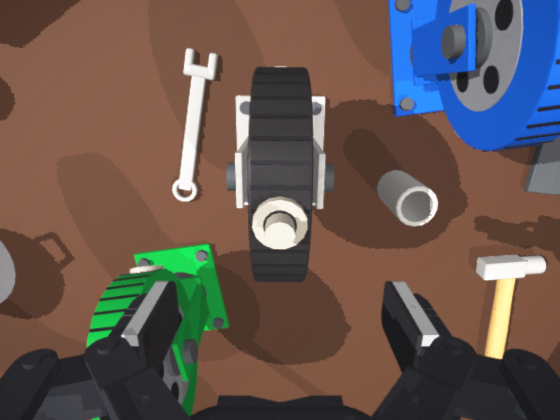

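The picture shows the standing pin near the top at (280,232), with its end at (544,-60,252.5). That puts the rivet about 5.5° short, standing 14 mm out, so I'll nudge it about 6° with a grasp off to the far side.

```bash
python3 -m jog '{"moves":[-1,0.9,0,0,0, -1,0.9,0.05,0,0, -1,0,0,-1,0, -1,0,0,-1,0, -1,0,0,-1,0, -1,0,0,-1,0, -1,0,0,-1,0, -1,0,0,-0.26,0]}'; python3 -m jog '{"moves":[0.2,0,0,0,0, 0.6,0,0,0,0, 1,0,0,0,0, 1,0,0,0,0, 1,0,0,0,0, 1,0,0,0,0, 1,0,0,0,0, 1,0,0,0,0]}' 60;  python3 -m jog '{"moves":[1,0.085,0,-0.05,0, 1,0.085,0,-0.05,0, 1,0.085,0,-0.05,0, 1,0.085,0,-0.05,0, 1,0,0,0,0, 1,0,0,0,0, 1,0,0,0,0]}'; python3 -m jog '{"moves":[-1,0,0,0,0, -1,0,0,0,0, -1,0,0,0,0, -1,0,0,0,0, -1,0,0,1,0, -1,0,0,1,0, -1,0,0,1,0, -1,0,0,1,0]}';python3 -m jog '{"moves":[-1,-1,0,1,0, -1,-1,0,0.2,0, -1,0,0,0,0, -1,0,0,0,0]}'; python3 wr.py w3
```

```text
time_s: 9.1
tool_pos: [590.9, -58.1, 185.1]
ee_rot: [-3.138, -0.054, 0.018]
wrist_force: [-1.0, 0.4, -1.1]
gripper_width: 85.6
gripper_force: 0.0
time_s: 9.77
tool_pos: [595.6, -59.0, 195.0]
ee_rot: [3.141, 0.053, 0.007]
wrist_force: [0.6, 2.2, 6.4]
gripper_width: 42.8
gripper_force: 66.2
time_s: 10.35
tool_pos: [603.0, -58.8, 190.6]
ee_rot: [-3.141, -0.053, -0.0]
wrist_force: [-2.3, 2.7, 9.9]
gripper_width: 43.4
gripper_force: 68.3
time_s: 11.02
tool_pos: [602.6, -59.2, 288.0]
ee_rot: [-3.141, -0.054, 0.002]
wrist_force: [0.3, 0.1, 0.8]
gripper_width: 85.1
gripper_force: 0.0
time_s: 11.35
tool_pos: [552.6, -59.2, 318.1]
ee_rot: [3.141, 0.054, 0.002]
wrist_force: [0.2, 0.5, -0.3]
gripper_width: 85.6
gripper_force: 0.0
white 2280 z pct [234.22805826 239.06633169 253.41460133 254.04620489] range [[537.1 -76.4 234.2]
 [572.  -42.6 254. ]]
759 [554.5 -59.5 253. ] [554.05 -59.55 252.4 ] plane [-1.10000e-02 -4.00000e-03  2.53031e+02]
1489 [557.5 -59.1 238.4] [569.65 -57.4  231.75] plane [ 1.00000e-03 -5.00000e-03  2.38443e+02]
axle x,R [555.36018811  94.48331895] 4004
```

The pin is at the top (554.5,-59.5,253, level), 14.5 mm out. Next I'll close the fingers, centre over it and descend to just above.

```bash
python3 -m jog '{"moves":[1,0.09,-0.02,0,0, 1,0,0,0,0, 1,0,0,0,0, 1,0,0,0,0, 1,0,0,0,0, 1,0,0,0,0, 1,0,0,0,0, 1,0,0,0,0]}' 20; python3 -m jog '{"moves":[1,0,0,-0.8,0, 1,0,0,-0.6,0, 1,0,0,-0.4,0, 1,0,0,-0.2,0, 1,0,0,-0.16,0, 1,0,0,0,0, 1,0,0,0,0, 1,0,0,0,0]}'; python3 -m jog '{"moves":[1,0,0,-0.06,0, 1,0,0,-0.06,0, 1,0,0,0,0, 1,0,0,0,0]}'
```

```text
time_s: 12.07
tool_pos: [555.2, -59.5, 317.6]
ee_rot: [-3.141, -0.054, -0.0]
wrist_force: [0.8, -0.1, -1.1]
gripper_width: 0.1
gripper_force: 0.0
time_s: 12.73
tool_pos: [555.6, -59.7, 264.6]
ee_rot: [3.141, 0.054, 0.003]
wrist_force: [0.2, 0.7, 0.2]
gripper_width: -0.1
gripper_force: 0.0
time_s: 13.07
tool_pos: [555.1, -59.5, 260.5]
ee_rot: [-3.141, -0.054, 0.0]
wrist_force: [-0.4, 0.0, 0.4]
gripper_width: -0.2
gripper_force: 0.0
```

```bash
python3 -m jog '{"moves":[1,0,0,-0.04,0, 1,0,0,-0.04,0, 1,0,0,-0.04,0, 1,0,0,-0.04,0, 1,0,0,-0.04,0]}'; python3 -m jog '{"moves":[1,0,0,-0.04,0, 1,0,0,-0.04,0]}';python3 -m jog '{"moves":[1,0,0,-0.04,0, 1,0,0,-0.04,0]}'; python3 -m jog '{"moves":[1,0,0,0,0, 1,0,0,0,0]}'
```

```text
time_s: 13.48
tool_pos: [555.1, -59.5, 255.4]
ee_rot: [-3.141, -0.054, 0.0]
wrist_force: [0.0, 0.4, 0.7]
gripper_width: 0.2
gripper_force: 0.0
time_s: 13.65
tool_pos: [555.1, -59.6, 253.7]
ee_rot: [3.141, 0.054, 0.0]
wrist_force: [-2.5, -0.3, 5.7]
gripper_width: -0.2
gripper_force: 2.6
time_s: 13.82
tool_pos: [555.7, -59.5, 253.6]
ee_rot: [3.141, 0.054, 0.003]
wrist_force: [-2.5, 1.3, 8.1]
gripper_width: 0.2
gripper_force: 4.5
time_s: 13.98
tool_pos: [555.8, -59.6, 253.7]
ee_rot: [3.141, 0.054, 0.004]
wrist_force: [-1.3, 1.1, 5.7]
gripper_width: 0.0
gripper_force: 3.0
```

Contact at z ≈ 253.7 with soft compliance. I'll keep pushing gently.

```bash
for i in 1; do python3 -m jog '{"moves":[1,0,0,-0.04,0, 1,0,0,-0.04,0]}'; python3 -m jog '{"moves":[1,0,0,-0.04,0, 1,0,0,0,0]}'; python3 -m jog '{"moves":[1,0,0,-0.04,0, 1,0,0,0,0]}'; done | grep -E 'tool|wrist'
```

```text
tool_pos: [556.5, -59.6, 253.6]
wrist_force: [-2.9, 1.2, 13.2]
tool_pos: [557.0, -59.6, 253.5]
wrist_force: [-1.4, 1.4, 12.5]
tool_pos: [557.2, -59.5, 253.0]
wrist_force: [-1.9, 1.7, 14.1]
```

```bash
{ python3 -m jog '{"moves":[1,-0.02,0,-0.04,0, 1,-0.02,0,-0.04,0]}'; python3 -m jog '{"moves":[1,-0.02,0,-0.04,0, 1,-0.02,0,-0.04,0]}'; python3 -m jog '{"moves":[1,0,0,-0.04,0, 1,0,0,-0.04,0]}'; } | grep -E 'tool|wrist'
```

```text
tool_pos: [557.1, -59.6, 251.8]
wrist_force: [0.4, 2.0, 16.0]
tool_pos: [557.0, -59.6, 250.2]
wrist_force: [2.6, 3.4, 14.9]
tool_pos: [557.0, -59.6, 248.3]
wrist_force: [1.0, 3.3, 15.0]
```

```bash
{ python3 -m jog '{"moves":[1,0,0,-0.04,0, 1,0,0,-0.04,0, 1,0,0,-0.04,0]}'; python3 -m jog '{"moves":[1,-0.01,0,-0.04,0, 1,-0.01,0,-0.04,0, 1,0,0,-0.04,0]}';  python3 -m jog '{"moves":[1,0,0,-0.03,0, 1,0,0,-0.03,0]}'; } | grep -E 'tool|wrist'
```

```text
tool_pos: [557.0, -59.6, 245.3]
wrist_force: [1.2, 2.6, 14.9]
tool_pos: [556.8, -59.6, 242.4]
wrist_force: [1.4, 2.7, 15.5]
tool_pos: [556.8, -59.6, 240.9]
wrist_force: [1.6, 2.4, 16.1]
```

```bash
{ python3 -m jog '{"moves":[1,0,0,-0.02,0, 1,0,0,-0.02,0]}'; python3 -m jog '{"moves":[1,0,0,-0.02,0, 1,0,0,-0.02,0]}';  python3 -m jog '{"moves":[1,0,0,-0.02,0, 1,0,0,0,0]}'; } | grep -E 'tool|wrist'
```

```text
tool_pos: [556.8, -59.6, 239.9]
wrist_force: [2.7, 2.3, 14.7]
tool_pos: [556.8, -59.6, 239.0]
wrist_force: [0.9, 3.4, 17.2]
tool_pos: [556.8, -59.6, 239.0]
wrist_force: [0.8, 2.2, 16.1]
```

```bash
{ python3 -m jog '{"moves":[1,0,0,-0.02,0, 1,0,0,0,0]}'; python3 -m jog '{"moves":[1,0,0,-0.02,0, 1,0,0,0,0]}';  python3 -m jog '{"moves":[1,0,0,-0.02,0, 1,0,0,0,0]}'; } | grep -E 'tool|wrist'
```

```text
tool_pos: [556.8, -59.6, 239.0]
wrist_force: [1.0, 3.5, 18.3]
tool_pos: [556.8, -59.6, 238.9]
wrist_force: [0.3, 2.9, 19.5]
tool_pos: [556.9, -59.6, 238.9]
wrist_force: [-1.0, 3.6, 21.8]
```

The force now rises with no further travel, at z = 239.0, which is the flush height. I'll back off, look and check.

```bash
python3 -m jog '{"moves":[1,0,0,0.1,0, 1,0,0,0.2,0, 1,0,0,0.5,0, 1,0,0,1,0, 1,0,0,1,0, 1,0,0,1,0, 1,0,0,0,0, 1,0,0,0,0]}'; python3 wr.py w4; python3 - <<'E'
from h import *
cv2.imwrite('pics/w4c.png',cv2.resize(cv2.imread('pics/w4.png')[140:320,180:380],(600,540),interpolation=2))
E
```

```text
time_s: 17.32
tool_pos: [553.1, -59.8, 326.8]
ee_rot: [3.14, 0.054, 0.004]
wrist_force: [-0.7, 0.1, -0.5]
gripper_width: -0.1
gripper_force: 0.0
white 1524 z pct [233.92005944 238.50339648 239.36285005 239.80856553] range [[537.8 -77.1 233.9]
 [573.1 -42.  239.8]]
1465 [556.4 -59.3 238.5] [555.4  -59.75 238.3 ] plane [-3.00000e-03 -2.00000e-03  2.38516e+02]
axle x,R [555.4663535   94.46314896] 3312
```

View pics/w4c.png

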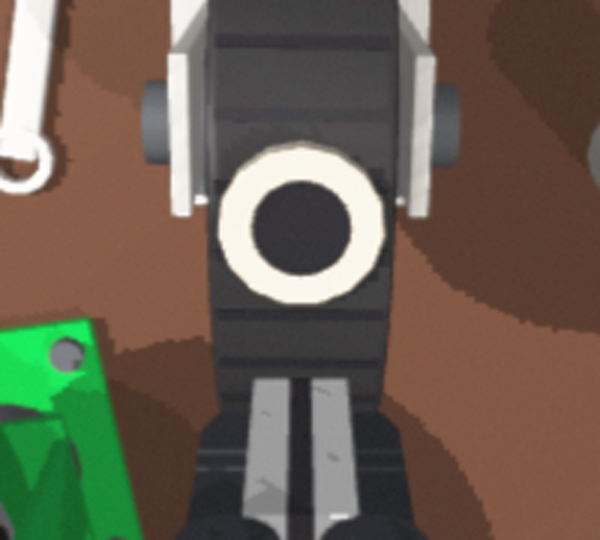

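```bash
python3 - <<'E'
from h import *
z=dict(np.load('pics/w4.npz'))['z_map']; im=cv2.imread('pics/w4.png')
print(z[216,255:306:3].round(1)); print(im[216,270:292:5])
t=dict(np.load('pics/t0.npz')); c=robot.camera('scene'); print()
h,w=c['z_map'].shape
uv=np.stack(np.meshgrid(range(w),range(h)),-1).reshape(-1,2); P=pts(c,uv); I=c['img'].reshape(-1,3)
m=(abs(P[:,0]-556)<22)&(abs(P[:,1]+59.5)<22)&(P[:,2]>228)&(P[:,2]<262)
u0,v0=uv[m].min(0);u1,v1=uv[m].max(0);print(u0,v0,u1,v1)
cv2.imwrite('pics/s4c.png',cv2.resize(c['img'][v0-20:v1+20,u0-25:u1+25],None,fx=8,fy=8,interpolation=2)[:600,:800])
k=m&(np.hypot(P[:,0]-556,P[:,1]+59.5)<7); print(P[k].round(1),I[k])
E
python3 wr.py w5 >/dev/null; python3 - <<'E'
import sys; sys.path.insert(0,'.')
E
```

```text
[244.  243.7 244.5 244.7 243.9 243.2 243.9 243.2 244.  244.2 243.5 244.1
 243.8 243.2 244.3 245.7 243.3]
[[58 52 56]
 [59 55 56]
 [58 54 57]
 [58 53 55]
 [59 55 57]]

241 200 262 216
[[553.5 -65.6 240.2]
 [552.  -61.  240.4]
 [550.6 -59.  239.7]
 [555.5 -64.9 238.9]
 [554.8 -59.8 239.8]
 [552.6 -58.3 238.4]
 [551.6 -56.  238.2]
 [559.5 -63.1 239.5]
 [559.8 -60.3 240.6]
 [558.8 -58.1 240.4]
 [557.1 -56.3 239.5]
 [556.5 -53.9 239.6]
 [561.8 -59.5 239.3]
 [561.8 -56.9 240. ]
 [559.6 -55.3 238.7]] [[62 60 64]
 [62 59 61]
 [63 62 67]
 [58 56 61]
 [60 59 62]
 [63 58 62]
 [58 56 60]
 [62 63 66]
 [65 65 69]
 [61 61 65]
 [65 62 67]
 [60 59 61]
 [71 71 73]
 [67 67 72]
 [85 87 92]]
```

View pics/s4c.png

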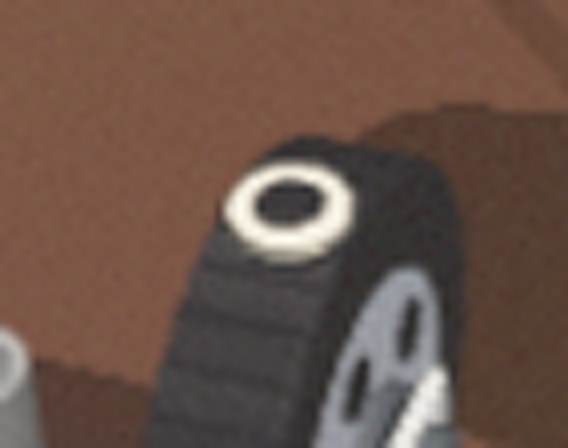

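The pin is fully home. The dark disc is the groove marking around the pin, and it reads at the same depth as the head (239 mm). The rivet is level at the top and the gripper is 88 mm clear, so I'm handing in.

```bash
python3 -c "
from bench import robot
print(robot.hand_in())"
```

```text
the job is handed in; nothing more can be done
None
```

I turned the wheel so the rivet is at the top, pressed its pin down to the firm stop (wrist force peaked at about 22 N in the readings), let go, and handed the job in; the last camera check showed the pin level with the head, but no verdict came back.

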